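# Uncouple the ring holder from its ball mount and hold it up

### The job

A ring holder is coupled to a ball mount on the desk and its side latch is blocked by a lock pin. Take the palm mallet, drive the lock pin fully down with the mallet (never with the hand) and stand the mallet upright on the desk again; then pull the sprung latch tab sideways to the fixed grip post, lift the holder level off the ball, at least 8 cm, without wrenching it against the latch. Finish while still holding it up there by the pinched grip, steady and clear of the mount, and leave the stone jars and the loupe where they are.

Things in the scene. Friction and masses are not known exactly. Their poses are not given: they have to be found in the camera images.
- ball_mount: Fixed grey T-shaped cast base, 10 mm thick, elsewhere in each episode. Origin on the desk right under its ball stud; x axis from the ball along the tongue to the cradle (70 to 86 mm off, cheeks 58 mm high); y axis from the ball to the lock pin. The 28 mm ball has a flat shoulder beneath at 38 mm and its top at 58 mm above the desk.
- lock_pin_top (a point): Top of the upright steel lock pin, 85 mm along the mount's y axis from the ball axis; 75 to 78 mm above the desk at the start, 62 mm when fully down. Stem 9 mm in diameter, 34 mm long, over a collar 28 mm in diameter and 14 mm high.
- lock_pin (a joint): How far the lock pin is driven down, m: 0 to 0.003 at the start, 0.016 fully down. Needs about 8 N of push or blows; stays where it is driven (stiff friction, weak spring). Up, its collar blocks the latch's fork; from 0.013 on the fork passes over the collar.
- mallet_grip (a point): Palm mallet standing on its striking face, 0.2 kg: white head 34 mm in diameter and high, upright round wooden handle 22 mm in diameter from 40 to 84 mm above the face, knob 29 mm in diameter up to 102 mm. The point is on the axis, half-way up the handle, 60 mm above the striking face; z up along the axis.
- holder_grip (a point): Grip of the ring holder (0.42 kg, balanced under the grip; axes as the mount's): middle of a pinch along y over fixed grip post and latch tab when fully pulled; close the fingers along y, centred here. 88 mm above the desk while coupled; both plates end at 104 mm, roof and rails lie below 73 mm. Post, 24 mm along x: outer face at y +11.5 mm from here. Tongue 26 mm wide, to x +98 mm.
- latch_tab (a point): Middle of the upright latch tab (28 mm along x, 6 mm thick, up to 104 mm above the desk), 88 mm above the desk while coupled, 17 mm to the -y side of the ball axis when latched: its outer face is then at y -22.5 mm from the grip point, -11.5 mm when fully pulled.
- side_latch (a joint): How far the latch is pulled to the holder's +y (tab towards grip post), m: 0 latched, 0.011 fully pulled; spring 4 N at 0, 7 N at 0.011; springs back when let go. Its bolt is clear of the ball's shoulder from about 0.008 on. Its fork stands round the pin's stem then: rise straight for the first 50 mm.
- stone_jar_1: Small clear jar with black cap and stones, 39 mm in diameter, 43 mm high; origin at its underside. Leave alone.
- stone_jar_3: Another such jar, 39 mm in diameter, 43 mm high; origin at its underside. Leave alone.
- loupe: Small folded metal loupe, 27 x 44 x 14 mm, lying flat; origin at its underside. Leave alone.

How it is judged:
On the way, in this order (a step that is already met when the one before it is completed fails the run):
1. the mallet is held and lifted (height (world z) of mallet_grip above 0.08 m and contact force between the fingers and palm_mallet above 1 N), for 0.1 s.
2. the lock pin is driven down by the mallet (value of joint lock_pin above 0.013 m and contact force between palm_mallet and lock_pin above 0.5 N and contact force between the fingers and palm_mallet above 1 N), for 0.02 s.
3. the mallet stands upright on the desk, let go (height (world z) of mallet_grip below 0.068 m and angle between mallet_grip's own z axis and vertical below 0.1 rad and contact force between the arm and palm_mallet below 0.1 N and linear speed of palm_mallet below 0.03 m/s), for 0.2 s.
4. the latch is pulled while the holder still sits on the ball (value of joint side_latch above 0.008 m and z of holder_grip in the frame of ball_mount below 0.096 m), for 0.05 s.
At the end, for the whole second after the job is handed in: The fingers hold the ring holder 70 to 312 mm above its seat, within 15 degrees of level, still (under 30 mm/s), off mount and mallet, the latch still pulled over 6 mm; the lock pin is down at least 12 mm; the mallet stands upright on the desk, untouched (z of holder_grip in the frame of ball_mount between 0.158 and 0.4 m and angle between holder_grip's own z axis and vertical below 0.26 rad and contact force between the fingers and ring_holder above 2 N and contact force between ring_holder and ball_mount below 0.2 N and linear speed of ring_holder below 0.03 m/s and value of joint lock_pin above 0.012 m and height (world z) of mallet_grip below 0.068 m and angle between mallet_grip's own z axis and vertical below 0.1 rad and contact force between each of the arm, ring_holder and palm_mallet below 0.1 N and value of joint side_latch above 0.006 m); the arm keeps its last pose, push and grip.
It fails at once if the hand touches the lock pin (contact force between the arm and lock_pin above 0.5 N).
It fails at once if the holder is wrenched against the mount (contact force between ring_holder and ball_mount above 50 N).
It fails at once if a jar or the loupe is displaced (distance of any of stone_jar_1, stone_jar_3, loupe from where it was at the start of the episode above 0.015 m).
It also fails if it takes over 58 s, if anything falls off the work surface, if the arm or the gripper's body presses on something with over 40 N, if the wrist force passes 120 N, or if a joint passes its speed limit or range.

### The arm

A 6-joint arm with a two-finger parallel gripper is mounted at the origin on a cart in front of the work surface, level with it; the furniture and walls round the work are solid. World frame = base frame: x ahead of the robot, y to its left, z up, the work surface at z = 0. Lengths are in m, angles in rad, forces in N, time in s.
With the tool pointing down it reaches from about 0.225 to 0.875 m from the base axis. Payload 3.4 kg.
Tool frame: the origin (TCP) lies at the very end of the fingers, on their centre line; the grasp point (between the pads) lies 19 mm behind it; x points along the fingers, y is the direction in which the jaws open and shut, and the axes are right-handed (so a half turn about x gives the same grasp; the last joint's range is limited). The gripper opens to 85 mm and grips with 20 to 120 N. Pads are 22 mm wide; open, the fingers measure 114 mm over their backs; the gripper's body (76 mm by 85 mm) begins 54 mm behind the grasp point. The pads swing forward as they close: fully open they stand 13 mm farther back than shut.
Start: joints at [1.162, 0.276, 1.505, -0, 1.361, -0.121], TCP at [0.163, 0.551, 0.231] pointing down, gripper open.
Joint ranges: [-2.89, 2.89], [-0.75, 2.08], [0.22, 2.7], [-1.18, 4.32], [0.11, 2.71], [-2.7, 2.7]. Speed limits (rad/s): [2.57, 2.57, 3.14, 3.14, 3.14, 3.14].

### API

Orientations are given as a unit quaternion [w, x, y, z].
In Python, from rig import manip gives the robot as it stands. The module is installed in compiled form; this text tells all that it offers.
- The arm moves only by the tool play_rows, never from a script. Its argument "plan" is a list that holds one entry, the list of rows, each a list of 5 numbers: the closure, from 0 (fully open) to 1 (shut), then the shift along the tool's x, y, z in m, then the turn about the tool's x in degrees. A call has 1 to 12 rows; each row is the pose to reach, as a shift and turn from the pose measured when the call began, along the tool's axes at that moment; what a row does not reach only later rows make up. A row lasts 1/10 s, in which the tool goes at most 50 mm and 8.59 degrees, less where a joint would pass 70% of its speed; a pose out of reach is approached as far as the arm can. A call with a gripper value outside its range is refused whole. The fingers move at their own pace and stop on an object; "grip_force" is the grip in N (left out, the last holds). Time passes only in rows, so rows that repeat a pose let the fingers close. It gives the time, the measured TCP pose, the force and the opening at its end, in the units of the state.
- manip.get_state(): the state, without advancing time (a new reading comes with each control period).
- manip.get_image(name): name is "side" or "top"; returns (picture, depth): 400x640x3 uint8, red, green, blue; 400x640 float32, m along the optical axis (not along the pixel's ray), 0 where there is no reading.
- manip.camera_params(name): a dict with "intrinsics" (3x3 intrinsics, pixels), "dist_coeffs" ([k1, k2, p1, p2, k3] as OpenCV has them; the pictures are not rectified), "R" (3x3) and "t" (3): a world point X has camera coordinates R X + t. Camera axes: x right, y down, z forward; pixel columns grow to the right and rows downward; lengths in m; the calibration is good to about 2 mm. A picture is of the moment at which its call begins. camera_params takes no time and is no camera call.
- manip.sign_off(): hands the job in, once; it reports no verdict.
The state is a dict: "clock": time; "qpos": joint angles; "qd": joint speeds; "effort": joint torques, N m; "position": TCP position; "ee_rot": TCP orientation; "contact_force": force on the tool from outside, world axes, zero at the start; "moment": the same for the moment, N m; "width": finger opening in m.
Only numpy, scipy, OpenCV 4.12 (cv2) and the standard library are available. Lean on these libraries where they do the work, as an engineer would, in place of code of your own. Each camera call takes 0.05 s, during which the arm holds its last target.

## Working session

There is one attempt and no reset: what is moved stays moved. The work goes in short steps, Python scripts to look and compute and a tool call to move; the robot and the scene stay as the last step left them, time stands still between calls to the robot, and variables do not carry over. Pictures are saved under pics/ and viewed, and the job is handed in when it is done.

Besides the shell and the picture viewer there is one more tool, called as a command line: name --argument value ..., lists and objects as JSON in quotes. play_rows: Moves the arm, as the interface text tells. Its arguments: {"type":"object","properties":{"plan":{"type":"array","items":{"type":"array","items":{"type":"array","items":{"type":"number"}}}},"grip_force":{"type":"number"}},"required":["plan"]}

```bash
mkdir -p pics; ls; python3 - <<'E'
from rig import manip
import cv2,numpy as np
print(manip.get_state())
for n in("side","top"):
    p,d=manip.get_image(n); cv2.imwrite(f"pics/{n}0.png",p[:,:,::-1]); np.savez(f"pics/{n}0.npz",p=p,d=d)
    print(n,manip.camera_params(n), d.min(),d.max())
E
```

```text
pics
{'clock': 0.0, 'qpos': array([ 1.16197868e+00,  2.76596193e-01,  1.50615996e+00,  3.68062420e-05,
        1.36069006e+00, -1.21021565e-01]), 'qd': array([ 1.62672483e-03,  8.72972006e-04, -3.46662851e-04, -5.18262806e-04,
       -1.44418807e-03, -8.21187370e-05]), 'effort': array([-5.42216258e-04, -4.16773725e+01, -2.45800531e+01, -1.10262899e-04,
        1.11321532e-02,  8.69108391e-06]), 'position': array([0.16299711, 0.55085353, 0.23042834]), 'ee_rot': array([ 0.69961394,  0.10077401,  0.69998168, -0.10203228]), 'contact_force': array([-0.04297877,  0.11107508,  0.50974317]), 'moment': array([-0.01639682,  0.00212109,  0.02446004]), 'width': 0.08544689892224006}
side {'intrinsics': array([[457.91117532,   0.        , 317.65297642],
       [  0.        , 457.91117532, 199.79150439],
       [  0.        ,   0.        ,   1.        ]]), 'dist_coeffs': array([0.04508136, 0.        , 0.        , 0.        , 0.        ]), 'R': array([[-0.96682408, -0.25421444, -0.02502431],
       [-0.12074259,  0.5411287 , -0.8322265 ],
       [ 0.22510536, -0.80159512, -0.55387077]]), 't': array([ 0.65177126, -0.00316681,  0.94038081])} 0.0 3.0703266
top {'intrinsics': array([[444.04809545,   0.        , 313.64213566],
       [  0.        , 444.04809545, 204.11792593],
       [  0.        ,   0.        ,   1.        ]]), 'dist_coeffs': array([-0.04921099,  0.        ,  0.        ,  0.        ,  0.        ]), 'R': array([[-0.00151873, -0.99984714, -0.01741819],
       [-0.99790706,  0.00264135, -0.06461056],
       [ 0.06464669,  0.01728361, -0.99775853]]), 't': array([0.24208899, 0.59320764, 0.8760902 ])} 0.0 1.7053336
```

View pics/side0.png

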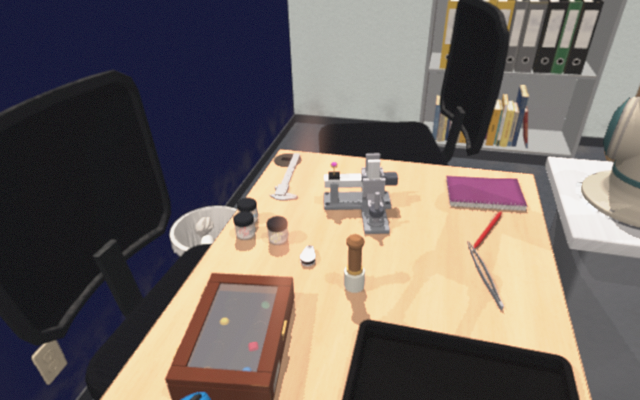

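View pics/top0.png

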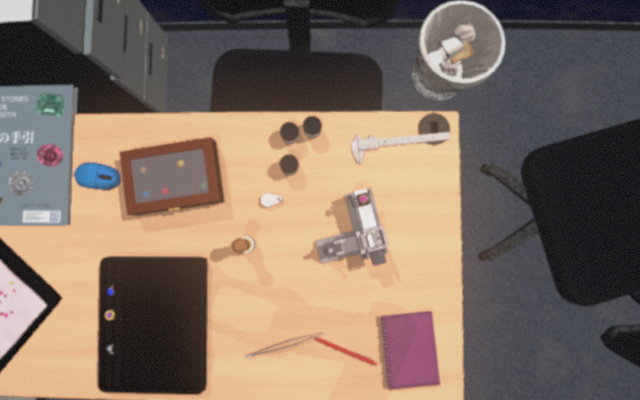

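```bash
cat > h.py <<'E'
import numpy as np,cv2
from rig import manip
def cam(n):
    c=manip.camera_params(n); return [np.array(c[k]) for k in("intrinsics","dist_coeffs","R","t")]
def ray(n,uv):
    K,D,R,t=cam(n); x=cv2.undistortPoints(np.array([[uv]],float),K,D)[0,0]
    return -R.T@t, R.T@np.array([x[0],x[1],1.])
def onz(n,uv,z):
    o,d=ray(n,uv); return o+d*(z-o[2])/d[2]
def proj(n,X):
    K,D,R,t=cam(n); return cv2.projectPoints(np.array(X,float).reshape(-1,1,3),cv2.Rodrigues(R)[0],t,K,D)[0].reshape(-1,2)
def tri(a,b):
    o1,d1=ray("side",a);o2,d2=ray("top",b)
    A=np.stack([d1,-d2],1);s=np.linalg.lstsq(A,o2-o1,rcond=None)[0]
    p,q=o1+s[0]*d1,o2+s[1]*d2
    return (p+q)/2,np.linalg.norm(p-q)
E
python3 - <<'E'
import cv2,numpy as np
a=cv2.imread("pics/side0.png");b=cv2.imread("pics/top0.png")
cv2.imwrite("pics/s1.png",cv2.resize(a[145:245,310:410],None,fx=6,fy=6,interpolation=cv2.INTER_CUBIC))
cv2.imwrite("pics/t1.png",cv2.resize(b[180:280,300:400],None,fx=6,fy=6,interpolation=cv2.INTER_CUBIC))
cv2.imwrite("pics/m1.png",np.hstack([cv2.resize(a[225:300,310:400],None,fx=4,fy=4,interpolation=cv2.INTER_CUBIC),cv2.resize(b[210:285,200:290],None,fx=4,fy=4,interpolation=cv2.INTER_CUBIC)]))
E
```

```text
(no output)
```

View pics/s1.png

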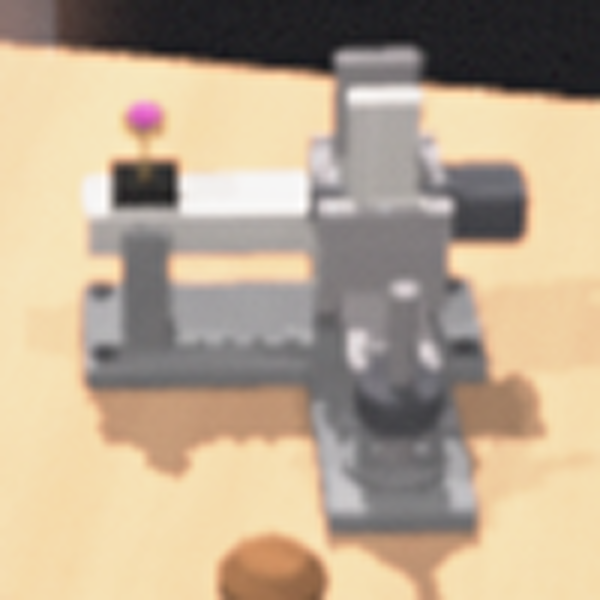

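View pics/t1.png

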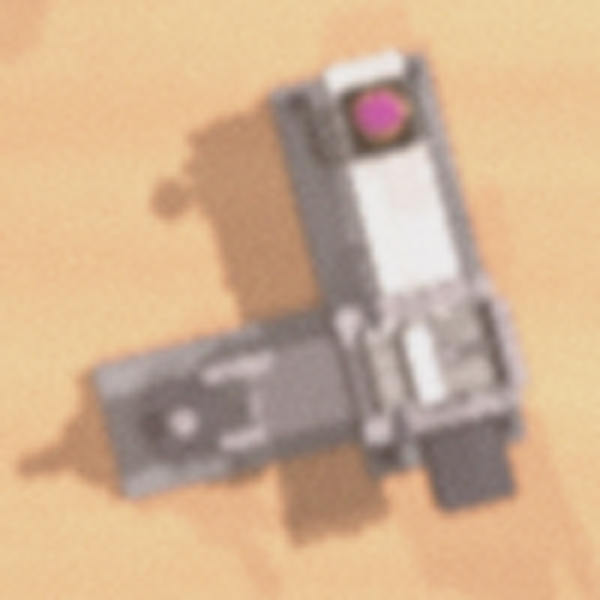

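View pics/m1.png

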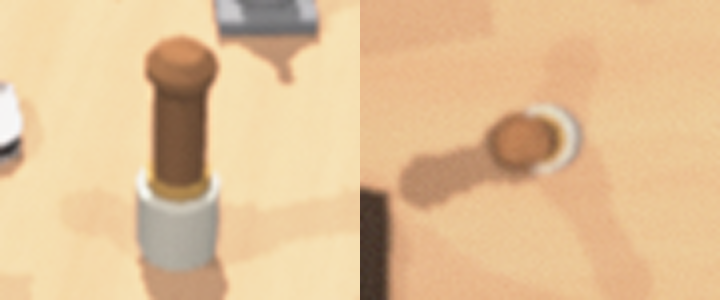

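```bash
python3 - <<'E'
from h import *
off=lambda U,o:((U[0]+.5)/6-.5+o[0],(U[1]+.5)/6-.5+o[1])
S=lambda *U:off(U,(310,145)); T=lambda *U:off(U,(300,180))
print("pin tri",tri(S(404,288),T(183,422)), "top@.0765",onz("top",T(183,422),.0765),onz("side",S(404,288),.0765))
print("collar/disk side base")
# mount base corners at z=.010 top
for n,U in [("pin-end L",(97,372)),("pin-end R",(125,492)),("tongue far L",(275,95)),("tongue far R",(425,52))]:
    print(n,onz("top",T(*U),.010))
for n,U in [("nearL",(330,515)),("nearR",(476,515)),("far left",(90,290)),("nearleft cradle",(88,372))]:
    print(n,onz("side",S(*U),.010))
print("post top corners side",[onz("side",S(*U),.104).round(4) for U in[(347,100),(420,100),(347,87),(420,87)]])
print("tab top corners side",[onz("side",S(*U),.104).round(4) for U in[(336,62),(421,62),(336,48),(421,48)]])
print("post top, top view",[onz("top",T(*U),.104).round(4) for U in[(400,325),(428,318),(418,405),(445,400)]])
# depth cloud
for n in("side","top"):
    z=np.load(f"pics/{n}0.npz");d=z["d"];K,D,R,t=cam(n)
    v,u=np.mgrid[0:400,0:640]
    x=cv2.undistortPoints(np.stack([u.ravel(),v.ravel()],1).astype(float)[:,None],K,D)[:,0]
    P=(np.c_[x*d.ravel()[:,None],d.ravel()]-t)@R; ok=d.ravel()>0
    np.save(f"pics/{n}P.npy",P.reshape(400,640,3))
    m=ok&(P[:,2]>.09)&(P[:,2]<.12)&(abs(P[:,0]-.45)<.2)&(abs(P[:,1]-.15)<.35)
    print(n,m.sum()); 
    for q in P[m][:40:1]: print(q.round(3),end=' ')
    desk=ok&(abs(P[:,2])<.02)&(abs(P[:,0]-.45)<.2)&(abs(P[:,1]-.15)<.3); print("desk z",np.median(P[desk,2]),P[desk,2].std())
E
```

```text
pin tri (array([0.50388239, 0.20907508, 0.07499675]), np.float64(0.0006806631489568985)) top@.0765 [0.50360287 0.20905435 0.0765    ] [0.50393444 0.21147545 0.0765    ]
collar/disk side base
pin-end L [0.51799772 0.23687304 0.01      ]
pin-end R [0.47747478 0.22746834 0.01      ]
tongue far L [0.61211905 0.17596922 0.01      ]
tongue far R [0.62670584 0.12468714 0.01      ]
nearL [0.51921799 0.24293226 0.01      ]
nearR [0.47518126 0.23281832 0.01      ]
far left [0.62361483 0.13351774 0.01      ]
nearleft cradle [0.61192653 0.18314638 0.01      ]
post top corners side [array([0.5333, 0.1473, 0.104 ]), array([0.5105, 0.1424, 0.104 ]), array([0.5348, 0.1387, 0.104 ]), array([0.5118, 0.1338, 0.104 ])]
tab top corners side [array([0.5412, 0.1226, 0.104 ]), array([0.514 , 0.1168, 0.104 ]), array([0.5429, 0.1129, 0.104 ]), array([0.5154, 0.1071, 0.104 ])]
post top, top view [array([0.5339, 0.1435, 0.104 ]), array([0.536, 0.135, 0.104]), array([0.5097, 0.1383, 0.104 ]), array([0.5112, 0.1301, 0.104 ])]
side 419
[0.541 0.108 0.101] [0.538 0.113 0.104] [0.536 0.11  0.103] [0.535 0.108 0.101]
[... 930 characters left out ...]
4 0.097] [0.602 0.154 0.096] [0.602 0.152 0.095] [0.602 0.15  0.093] [0.602 0.148 0.096] [0.602 0.146 0.096] [0.602 0.144 0.094] [0.602 0.143 0.096] [0.6   0.155 0.093] [0.6   0.153 0.094] [0.6   0.152 0.095] [0.6   0.15  0.095] [0.6   0.148 0.096] [0.6   0.146 0.096] [0.6   0.144 0.096] [0.6   0.142 0.092] [0.598 0.155 0.093] [0.598 0.154 0.095] [0.598 0.152 0.097] [0.598 0.15  0.095] [0.598 0.148 0.096] [0.598 0.146 0.096] [0.598 0.145 0.098] [0.598 0.142 0.095] [0.597 0.155 0.092] [0.596 0.154 0.095] [0.596 0.152 0.097] [0.596 0.15  0.094] [0.596 0.148 0.095] [0.596 0.147 0.098] [0.596 0.144 0.095] [0.596 0.143 0.095] [0.594 0.154 0.096] desk z 0.00034377108613574983 0.0038110840432311814
```

```bash
python3 - <<'E'
from h import *
off=lambda U,o,s:((U[0]+.5)/s-.5+o[0],(U[1]+.5)/s-.5+o[1])
S=lambda *U:off(U,(310,145),6); T=lambda *U:off(U,(300,180),6)
MS=lambda *U:off(U,(310,225),4); MT=lambda *U:off(U,(200,210),4)
def ang(n,a,b,z):
    f={"top":T,"side":S}[n];A,B=onz(n,f(*a),z),onz(n,f(*b),z);d=A-B
    print(n,A.round(4),B.round(4),"len",np.hypot(*d[:2]).round(4),"deg",np.degrees(np.arctan2(d[1],d[0])).round(1))
ang("top",(275,95),(320,310),.01)
ang("top",(428,55),(480,270),.01)
ang("top",(97,372),(250,330),.01)
ang("top",(125,495),(250,465),.01)
ang("top",(328,72),(385,292),.07)
ang("top",(400,55),(462,280),.07)
ang("side",(85,372),(320,378),.01)
# mallet
print("knob tri",tri(MS(181,66),MT(163,139)))
print("knob",onz("top",MT(163,139),.092),onz("side",MS(181,66),.092))
# head: bottom center side; white ring top
print("head top view right edge z.034",onz("top",MT(220,137),.034),"top edge",onz("top",MT(192,103),.034),onz("top",MT(192,172),.034))
print("side head bottom L,R,near",onz("side",MS(137,250),.0),onz("side",MS(217,250),.0),onz("side",MS(178,269),0))
from scipy.spatial.transform import Rotation as Ro
s=manip.get_state();q=s['ee_rot'];print(Ro.from_quat([*q[1:],q[0]]).as_matrix().round(3))
P=np.load("pics/topP.npy")
# objects heights map listing
m=(P[...,2]>.008)&(P[...,2]<.2)&(P[...,0]>.2)&(P[...,0]<.8)
n,l,st,c=cv2.connectedComponentsWithStats(m.astype(np.uint8))
for i in range(1,n):
    if st[i,4]>30:
        q=P[l==i];print(st[i],q.min(0).round(3),q.max(0).round(3))
E
```

```text
top [0.6121 0.176  0.01  ] [0.5389 0.1611 0.01  ] len 0.0747 deg 11.4
top [0.6257 0.1237 0.01  ] [0.5523 0.1067 0.01  ] len 0.0753 deg 13.0
top [0.518  0.2369 0.01  ] [0.5321 0.1849 0.01  ] len 0.0538 deg 105.2
top [0.4765 0.2275 0.01  ] [0.4865 0.1852 0.01  ] len 0.0435 deg 103.4
top [0.6144 0.1623 0.07  ] [0.5443 0.1448 0.07  ] len 0.0722 deg 14.1
top [0.6197 0.1393 0.07  ] [0.548  0.1203 0.07  ] len 0.0742 deg 14.8
side [0.6129 0.1834 0.01  ] [0.5353 0.1696 0.01  ] len 0.0788 deg 10.1
knob tri (array([0.51406201, 0.37628371, 0.08991826]), np.float64(0.0007683242264747497))
knob [0.51449414 0.37596858 0.092     ] [0.51323527 0.37877328 0.092     ]
head top view right edge z.034 [0.51400128 0.35808827 0.034     ] top edge [0.53087229 0.37218737 0.034     ] [0.49666437 0.37195484 0.034     ]
side head bottom L,R,near [0.5280589  0.38716107 0.        ] [0.4964043  0.37963292 0.        ] [0.50979573 0.39382319 0.        ]
[[-0.001  0.284  0.959]
 [-0.002  0.959 -0.284]
 [-1.    -0.002 -0.   ]]
[   0  108   73  118 8279] [0.552 0.752 0.008] [0.8   0.916 0.024]
[303 116  19  23 342] [0.7
[... 174 characters left out ...]
 20  22 328] [0.654 0.272 0.009] [0.693 0.31  0.047]
[  74  161   47   30 1075] [0.622 0.637 0.022] [0.681 0.733 0.062]
[ 315  189   73   77 2869] [0.474 0.092 0.008] [0.625 0.238 0.107]
[261 194  21  13 205] [0.591 0.308 0.009] [0.615 0.349 0.017]
[232 237  23  17 322] [0.496 0.361 0.011] [0.528 0.391 0.105]
[   0  240   60  132 1302] [0.246 0.771 0.008] [0.52  0.905 0.028]
[  97  256  111  139 5146] [0.211 0.459 0.008] [0.489 0.682 0.036]
[  4 265  15  17  48] [0.434 0.862 0.008] [0.467 0.895 0.012]
[  0 288  21  41 207] [0.336 0.858 0.008] [0.42  0.902 0.017]
[ 380  311   61   80 3838] [ 0.221 -0.011  0.008] [0.378 0.108 0.017]
[351 353  25  12  61] [0.272 0.118 0.008] [0.294 0.166 0.012]
```

play_rows --plan '[[[0, 0, -0.008, 0.045, -5], [0, 0, -0.016, 0.09, -10], [0, 0, -0.025, 0.135, -15], [0, 0, -0.033, 0.18, -20], [0, 0, -0.041, 0.225, -25], [0, 0, -0.05, 0.27, -30], [0, 0, -0.058, 0.315, -30], [0, 0, -0.065, 0.36, -30], [0, 0, -0.0685, 0.3864, -30], [0, 0, -0.0685, 0.3864, -30], [0, 0, -0.0685, 0.3864, -30], [0, 0, -0.0685, 0.3864, -30]]]' --grip_force 60

```text
clock: 1.3
position: [0.5129, 0.3759, 0.2303]
ee_rot: [0.701, -0.084, 0.703, 0.083]
contact_force: [0.4, -0.0, -0.0]
width: 0.0854
```

```bash
cat > st.py <<'E'
from h import *
from scipy.spatial.transform import Rotation as Ro
import sys
s=manip.get_state();q=s['ee_rot'];M=Ro.from_quat([*q[1:],q[0]]).as_matrix()
print(s['clock'],s['position'].round(4),"F",s['contact_force'].round(2),"w",round(float(s['width']),4),"q",s['qpos'].round(2));print(M.round(4),"yaw y-axis",np.degrees(np.arctan2(M[1,1],M[0,1])).round(2))
if len(sys.argv)>3:
    T=np.array([float(a) for a in sys.argv[1:4]]);print("shift tool",(M.T@(T-s['position'])).round(4))
E
python3 st.py .514 .3755 .045
```

```text
1.3 [0.5129 0.3759 0.2303] F [ 0.36 -0.02 -0.02] w 0.0854 q [ 0.52  0.37  1.37 -0.    1.41 -1.28]
[[-0.0021 -0.2344  0.9721]
 [-0.0016  0.9721  0.2344]
 [-1.     -0.0011 -0.0024]] yaw y-axis 103.56
shift tool [ 0.1852 -0.0005  0.0014]
```

play_rows --plan '[[[0, 0.04, -0.0005, 0.001, 0], [0, 0.08, -0.0005, 0.001, 0], [0, 0.12, -0.0005, 0.001, 0], [0, 0.15, -0.0005, 0.001, 0], [0, 0.175, -0.0005, 0.001, 0], [0, 0.185, -0.0005, 0.001, 0], [0, 0.185, -0.0005, 0.001, 0], [0, 0.185, -0.0005, 0.001, 0]]]'

```text
clock: 2.1
position: [0.5138, 0.3763, 0.0465]
ee_rot: [0.702, -0.084, 0.702, 0.084]
contact_force: [1.3, -1.2, 0.7]
width: 0.0851
```

```bash
python3 st.py .514 .3755 .045; python3 - <<'E'
from h import *
a=manip.get_image("side")[0][:,:,::-1];b=manip.get_image("top")[0][:,:,::-1]
cv2.imwrite("pics/m2.png",np.hstack([cv2.resize(a[195:300,300:430],None,fx=3,fy=3),cv2.resize(b[200:305,190:320],None,fx=3,fy=3)]))
E
```

```text
2.1 [0.5138 0.3763 0.0465] F [ 1.26 -1.15  0.65] w 0.0851 q [ 0.52  0.51  1.62 -0.    1.01 -1.29]
[[-4.000e-04 -2.353e-01  9.719e-01]
 [-5.000e-04  9.719e-01  2.353e-01]
 [-1.000e+00 -4.000e-04 -5.000e-04]] yaw y-axis 103.61
shift tool [ 0.0015 -0.0008 -0.    ]
```

View pics/m2.png

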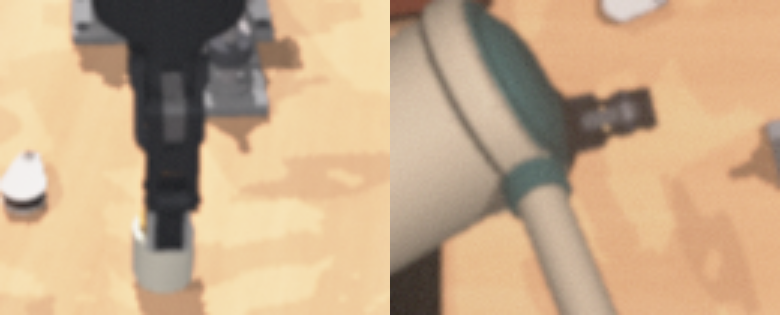

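play_rows --plan '[[[1, 0, 0, 0.001, 0], [1, 0, 0, 0.001, 0], [1, 0, 0, 0.001, 0], [1, 0, 0, 0.001, 0], [1, 0, 0, 0.001, 0], [1, 0, 0, 0.001, 0], [1, 0, 0, 0.001, 0], [1, 0, 0, 0.001, 0]]]' --grip_force 60

```text
clock: 3.0
position: [0.5155, 0.3768, 0.0473]
ee_rot: [0.703, -0.083, 0.702, 0.084]
contact_force: [-1.3, 1.9, 1.5]
width: 0.022
```

```bash
python3 st.py .5038 .2092 .15
```

```text
3.0 [0.5155 0.3768 0.0473] F [-1.33  1.95  1.55] w 0.022 q [ 0.52  0.51  1.62  0.    1.01 -1.29]
[[ 1.100e-03 -2.347e-01  9.721e-01]
 [ 7.000e-04  9.721e-01  2.347e-01]
 [-1.000e+00  4.000e-04  1.200e-03]] yaw y-axis 103.58
shift tool [-0.1028 -0.1602 -0.0506]
```

play_rows --plan '[[[1, -0.03, 0, 0, 0], [1, -0.07, 0, 0, 0], [1, -0.11, 0, 0, 0], [1, -0.11, -0.03, -0.01, 0], [1, -0.11, -0.07, -0.022, 0], [1, -0.11, -0.11, -0.035, 0], [1, -0.11, -0.145, -0.046, 0], [1, -0.11, -0.16, -0.0505, 0], [1, -0.11, -0.16, -0.0505, 0], [1, -0.11, -0.16, -0.0505, 0], [1, -0.11, -0.16, -0.0505, 0], [1, -0.11, -0.16, -0.0505, 0]]]'

```text
clock: 4.2
position: [0.504, 0.2105, 0.157]
ee_rot: [0.702, -0.084, 0.702, 0.084]
contact_force: [-0.2, 0.9, -2.1]
width: 0.0217
```

```bash
python3 st.py .5038 .2092 .130; python3 - <<'E'
from h import *
a=manip.get_image("side")[0][:,:,::-1]
cv2.imwrite("pics/m3.png",cv2.resize(a[120:250,300:430],None,fx=4,fy=4))
E
```

```text
4.2 [0.504  0.2105 0.157 ] F [-0.19  0.94 -2.15] w 0.0217 q [ 0.27  0.28  1.69  0.    1.17 -1.54]
[[ 1.000e-03 -2.360e-01  9.717e-01]
 [ 1.000e-03  9.717e-01  2.360e-01]
 [-1.000e+00  8.000e-04  1.200e-03]] yaw y-axis 103.65
shift tool [ 0.027  -0.0013 -0.0005]
```

View pics/m3.png

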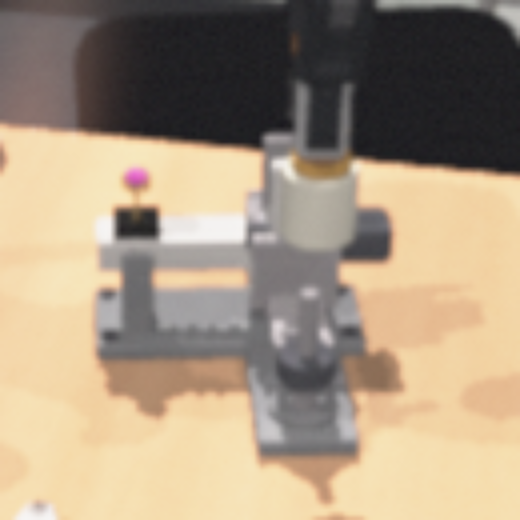

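play_rows --plan '[[[1, 0.015, -0.001, -0.0005, 0], [1, 0.028, -0.001, -0.0005, 0], [1, 0.033, -0.001, -0.0005, 0], [1, 0.037, -0.001, -0.0005, 0], [1, 0.04, -0.001, -0.0005, 0], [1, 0.043, -0.001, -0.0005, 0], [1, 0.045, -0.001, -0.0005, 0]]]'

```text
clock: 4.95
position: [0.504, 0.2101, 0.1132]
ee_rot: [0.703, -0.084, 0.701, 0.085]
contact_force: [-2.7, 0.8, 5.9]
width: 0.0219
```

```bash
python3 st.py .5038 .2092 .1095
```

```text
4.95 [0.504  0.2101 0.1132] F [-2.69  0.76  5.86] w 0.0219 q [ 0.27  0.32  1.75  0.    1.07 -1.54]
[[ 0.002  -0.2363  0.9717]
 [ 0.002   0.9717  0.2363]
 [-1.      0.0014  0.0024]] yaw y-axis 103.67
shift tool [ 0.0037 -0.0009 -0.0004]
```

play_rows --plan '[[[1, 0.0015, 0, 0, 0], [1, 0.003, 0, 0, 0], [1, 0.004, 0, 0, 0], [1, 0.0045, 0, 0, 0]]]'

```text
clock: 5.35
position: [0.5046, 0.2104, 0.1102]
ee_rot: [0.703, -0.084, 0.701, 0.085]
contact_force: [-1.6, -0.1, 5.6]
width: 0.0221
```

```bash
python3 st.py .5038 .2092 .1095
```

```text
5.35 [0.5046 0.2104 0.1102] F [-1.56 -0.14  5.61] w 0.0221 q [ 0.27  0.33  1.75  0.    1.06 -1.54]
[[ 0.0038 -0.2367  0.9716]
 [ 0.0022  0.9716  0.2367]
 [-1.      0.0012  0.0042]] yaw y-axis 103.69
shift tool [ 0.0007 -0.001  -0.001 ]
```

play_rows --plan '[[[1, 0.0015, 0, 0, 0], [1, 0.0025, 0, 0, 0], [1, 0.0035, 0, 0, 0], [1, 0.0035, 0, 0, 0]]]'

```text
clock: 5.75
position: [0.5059, 0.2108, 0.109]
ee_rot: [0.705, -0.084, 0.699, 0.085]
contact_force: [-2.2, -1.4, 9.2]
width: 0.0216
```

```bash
python3 st.py .5038 .2092 .1095
```

```text
5.75 [0.5059 0.2108 0.109 ] F [-2.23 -1.45  9.19] w 0.0216 q [ 0.27  0.33  1.75  0.    1.05 -1.54]
[[ 7.600e-03 -2.373e-01  9.714e-01]
 [ 2.800e-03  9.714e-01  2.373e-01]
 [-1.000e+00  9.000e-04  8.100e-03]] yaw y-axis 103.73
shift tool [-0.0005 -0.0011 -0.0024]
```

play_rows --plan '[[[1, 0.0015, 0, -0.0015, 0], [1, 0.003, 0, -0.0015, 0], [1, 0.004, 0, -0.0015, 0], [1, 0.004, 0, -0.0015, 0]]]'

```text
clock: 6.15
position: [0.5073, 0.2113, 0.1088]
ee_rot: [0.707, -0.084, 0.697, 0.086]
contact_force: [-0.8, -0.4, 17.1]
width: 0.022
```

```bash
python3 st.py .514 .3755 .16
```

```text
6.15 [0.5073 0.2113 0.1088] F [-0.76 -0.37 17.06] w 0.022 q [ 0.27  0.33  1.76  0.    1.04 -1.54]
[[ 1.500e-02 -2.378e-01  9.712e-01]
 [ 4.400e-03  9.713e-01  2.377e-01]
 [-9.999e-01  7.000e-04  1.560e-02]] yaw y-axis 103.75
shift tool [-0.0503  0.158   0.0463]
```

play_rows --plan '[[[1, -0.02, 0, 0, 0], [1, -0.05, 0, 0, 0], [1, -0.06, 0.02, 0.006, 0], [1, -0.06, 0.06, 0.018, 0], [1, -0.06, 0.1, 0.03, 0], [1, -0.06, 0.135, 0.04, 0], [1, -0.06, 0.155, 0.046, 0], [1, -0.06, 0.158, 0.046, 0], [1, -0.06, 0.158, 0.046, 0], [1, -0.06, 0.158, 0.046, 0]]]'

```text
clock: 7.15
position: [0.5133, 0.3744, 0.1693]
ee_rot: [0.707, -0.084, 0.697, 0.085]
contact_force: [-0.1, 0.2, -2.1]
width: 0.0216
```

```bash
python3 st.py .514 .3755 .048; python3 - <<'E'
from h import *
a=manip.get_image("side")[0][:,:,::-1];b=manip.get_image("top")[0][:,:,::-1]
cv2.imwrite("pics/m4.png",np.hstack([cv2.resize(a[140:270,310:410],None,fx=4,fy=4),cv2.resize(b[170:300,300:400],None,fx=4,fy=4)]))
E
```

```text
7.15 [0.5133 0.3744 0.1693] F [-0.08  0.21 -2.12] w 0.0216 q [ 0.52  0.4   1.48 -0.    1.25 -1.29]
[[ 1.440e-02 -2.375e-01  9.713e-01]
 [ 3.200e-03  9.714e-01  2.375e-01]
 [-9.999e-01 -3.000e-04  1.480e-02]] yaw y-axis 103.74
shift tool [ 0.1213  0.0009 -0.0009]
```

View pics/m4.png

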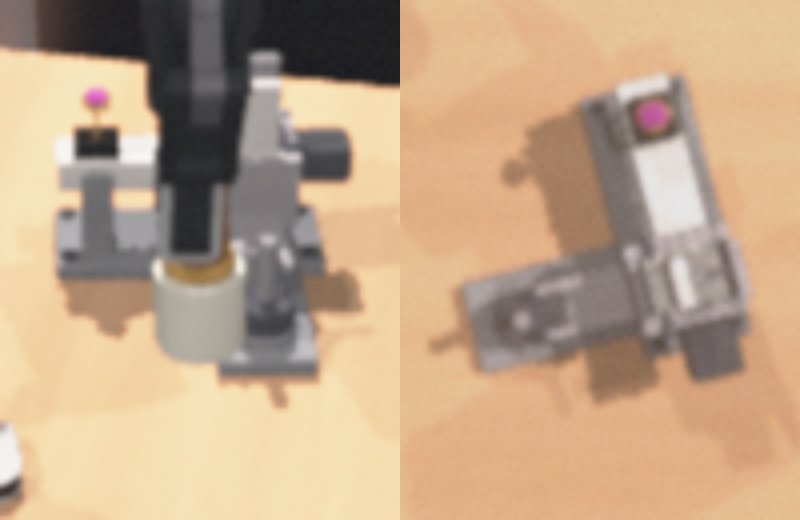

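play_rows --plan '[[[1, 0.04, 0.001, -0.001, 0], [1, 0.08, 0.001, -0.001, 0], [1, 0.105, 0.001, -0.001, 0], [1, 0.115, 0.001, -0.001, 0], [1, 0.119, 0.001, -0.001, 0], [1, 0.121, 0.001, -0.001, 0], [1, 0.122, 0.001, -0.001, 0], [1, 0.122, 0.001, -0.001, 0]]]'

```text
clock: 8.05
position: [0.515, 0.3758, 0.049]
ee_rot: [0.708, -0.083, 0.696, 0.085]
contact_force: [0.3, 0.4, -2.3]
width: 0.0216
```

```bash
python3 st.py .514 .3755 .047; python3 -c "
from h import *
print(tri((376.5,199.7),(330,249.7)))"
```

```text
8.05 [0.515  0.3758 0.049 ] F [ 0.28  0.37 -2.27] w 0.0216 q [ 0.52  0.5   1.63 -0.    0.99 -1.28]
[[ 1.700e-02 -2.366e-01  9.714e-01]
 [ 5.000e-03  9.716e-01  2.366e-01]
 [-9.998e-01  8.000e-04  1.770e-02]] yaw y-axis 103.69
shift tool [ 0.002  -0.     -0.0011]
(array([0.50381392, 0.20894497, 0.05916037]), np.float64(0.0009255951584133895))
```

play_rows --plan '[[[1, 0.001, 0, 0, 0], [1, 0.0015, 0, 0, 0], [1, 0.002, 0, 0, 0], [1, 0.0025, 0, 0, 0], [1, 0.0025, 0, 0, 0]]]'

```text
clock: 8.55
position: [0.5153, 0.3761, 0.0476]
ee_rot: [0.709, -0.083, 0.695, 0.086]
contact_force: [-1.9, -0.8, 5.4]
width: 0.0215
```

```bash
python3 st.py .514 .3755 .047
```

```text
8.55 [0.5153 0.3761 0.0476] F [-1.9  -0.82  5.43] w 0.0215 q [ 0.52  0.5   1.63 -0.    0.99 -1.28]
[[ 0.0181 -0.2368  0.9714]
 [ 0.0057  0.9716  0.2367]
 [-0.9998  0.0012  0.0189]] yaw y-axis 103.7
shift tool [ 0.0006 -0.0003 -0.0014]
```

play_rows --plan '[[[0.6, 0, 0, 0, 0], [0.5, 0, 0, 0, 0], [0.4, 0, 0, 0, 0], [0.2, 0, 0, 0, 0], [0, 0, 0, 0, 0], [0, 0, 0, 0, 0]]]' --grip_force 20

```text
clock: 9.15
position: [0.5153, 0.3761, 0.0474]
ee_rot: [0.709, -0.083, 0.696, 0.085]
contact_force: [0.8, 0.3, -0.2]
width: 0.0853
```

```bash
python3 st.py .514 .3755 .16
```

```text
9.15 [0.5153 0.3761 0.0474] F [ 0.77  0.28 -0.2 ] w 0.0853 q [ 0.52  0.5   1.63 -0.    0.99 -1.28]
[[ 0.0178 -0.2367  0.9714]
 [ 0.0056  0.9716  0.2366]
 [-0.9998  0.0012  0.0186]] yaw y-axis 103.69
shift tool [-1.126e-01 -1.000e-04  7.000e-04]
```

play_rows --plan '[[[0, -0.04, 0, 0.0007, 0], [0, -0.085, 0, 0.0015, 0], [0, -0.13, 0, 0.0025, 0], [0, -0.14, 0, 0.0025, 0], [0, -0.14, 0, 0.0025, 0], [0, -0.14, 0, 0.0025, 0]]]'

```text
clock: 9.75
position: [0.5144, 0.3754, 0.1862]
ee_rot: [0.708, -0.083, 0.696, 0.085]
contact_force: [-0.6, -0.0, -1.4]
width: 0.0849
```

```bash
python3 st.py .524 .1293 .17; python3 - <<'E'
from h import *
off=lambda U,o,s:((U[0]+.5)/s-.5+o[0],(U[1]+.5)/s-.5+o[1])
S=lambda *U:off(U,(310,145),6); T=lambda *U:off(U,(300,180),6)
for a,b in [((347,100),(400,325)),((420,100),(418,405)),((347,87),(428,318)),((420,87),(445,400))]: print(tri(S(*a),T(*b)))
a=manip.get_image("side")[0][:,:,::-1];b=manip.get_image("top")[0][:,:,::-1]
cv2.imwrite("pics/s5.png",np.hstack([cv2.resize(a[140:300,310:410],None,fx=4,fy=4,interpolation=cv2.INTER_CUBIC)[:600],cv2.resize(b[180:330,200:290],None,fx=4,fy=4)]))
cv2.imwrite("pics/t5.png",cv2.resize(b[215:265,345:395],None,fx=12,fy=12,interpolation=cv2.INTER_CUBIC))
E
```

```text
9.75 [0.5144 0.3754 0.1862] F [-0.64 -0.   -1.43] w 0.0849 q [ 0.52  0.39  1.45 -0.    1.29 -1.28]
[[ 1.600e-02 -2.367e-01  9.715e-01]
 [ 4.500e-03  9.716e-01  2.367e-01]
 [-9.999e-01  6.000e-04  1.660e-02]] yaw y-axis 103.69
shift tool [ 0.0153 -0.2414 -0.0492]
(array([0.53393319, 0.14329528, 0.10177061]), np.float64(2.009272595811946e-05))
(array([0.51032147, 0.13811767, 0.10169763]), np.float64(0.0014542836842841278))
(array([0.53572016, 0.13468957, 0.10174905]), np.float64(0.0006359594762540661))
(array([0.5116851 , 0.12989406, 0.10191526]), np.float64(0.001167803259818662))
```

View pics/s5.png

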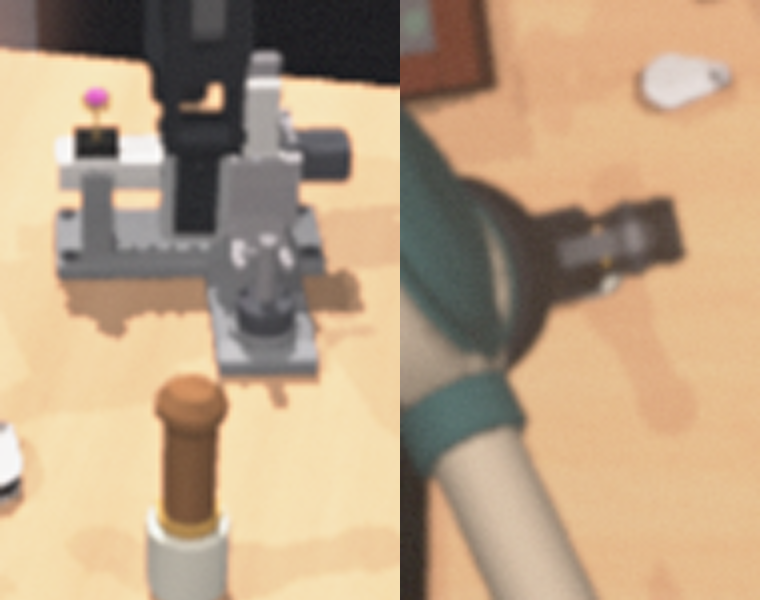

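View pics/t5.png

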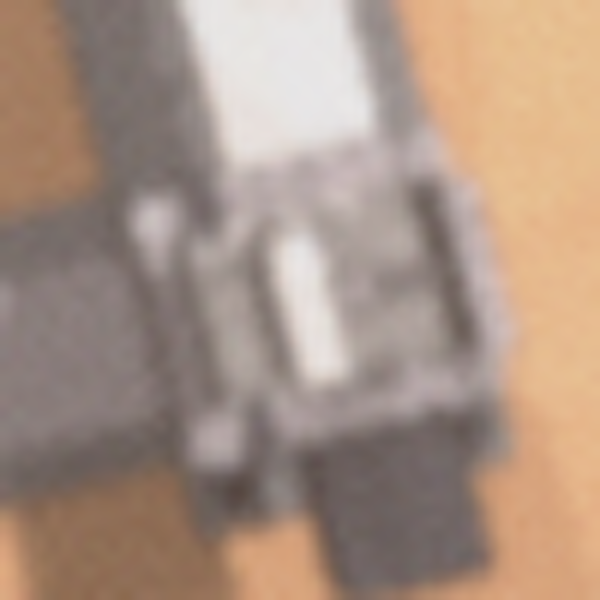

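```bash
python3 - <<'E'
from h import *
z=np.load("pics/top0.npz")["p"];g=cv2.cvtColor(z,cv2.COLOR_RGB2GRAY).astype(float)
cr=cv2.resize(g[215:265,345:395],None,fx=12,fy=12,interpolation=cv2.INTER_CUBIC)
print(g[236:246,362:388].astype(int))
m=(cr>195).astype(np.uint8);n,l,st,c=cv2.connectedComponentsWithStats(m)
i=l[312,315];print(st[i],c[i])
r=cv2.minAreaRect(np.argwhere(l==i)[:,::-1].astype(np.float32));print(r)
f=lambda U:((U[0]+.5)/12-.5+345,(U[1]+.5)/12-.5+215)
print("post top centre",onz("top",f(r[0]),.104)); 
for q in cv2.boxPoints(r): print(onz("top",f(q),.104).round(4))
ex=np.array([np.cos(np.radians(13.6)),np.sin(np.radians(13.6)),0]);ey=np.array([-ex[1],ex[0],0])
G=np.array([.524,.1293,0])
for nm,y in [("post out",11.5),("tab latched in",-16.5),("tab latched out",-22.5)]:
    print(nm,proj("top",[G+ey*y/1000+ex*s/1000+[0,0,.104] for s in(-12,0,12)]).round(1).tolist(),proj("side",[G+ey*y/1000+ex*s/1000+[0,0,.104] for s in(-12,0,12)]).round(1).tolist())
E
```

```text
[[190 183 173 150 143 187 225 234 231 217 185 165 166 169 169 174 169 157
  134 116 124 156 184 191 196 203]
 [178 177 165 147 136 177 222 233 234 223 186 165 160 168 162 155 149 144
  136 123 117 143 184 196 198 204]
 [174 177 173 160 138 165 221 235 235 226 191 171 173 170 155 146 144 145
  139 128 110 135 179 196 200 203]
 [174 184 185 170 142 155 212 231 234 227 202 179 176 172 158 152 160 163
  155 133 108 127 168 188 197 199]
 [168 189 187 176 149 146 193 227 234 229 214 185 170 168 164 171 177 181
  178 149 113 120 154 184 199 199]
 [158 182 182 177 150 137 174 223 234 234 222 191 175 174 177 182 186 190
  181 164 127 110 141 179 197 201]
 [149 173 187 182 164 138 162 217 232 236 227 202 186 185 187 190 189 189
  188 170 132 104 134 172 195 201]
 [139 175 191 190 175 145 151 206 230 233 228 211 192 184 183 184 181 185
  181 166 137 118 134 169 191 197]
 [137 170 189 191 181 153 145 189 227 234 232 222 197 180 175 171 175 172
  170 158 147 139 148 170 186 198]
 [132 159 183 191 180 154 139 176 221 233 231 219 191 165 153 150 164 175
  174 166 162 157 168 177 191 198]]
[ 272  222   83  166 8202] [310.65618142 308.06595952]
((311.1952209472656, 303.3463134765625), (165.65048217773438, 58.52726745605469), 74.62374877929688)
post top centre [0.52286478 0.13591317 0.104     ]
[0.5338 0.1434 0.104 ]
[0.5362 0.1348 0.104 ]
[0.5119 0.1284 0.104 ]
[0.5096 0.137  0.104 ]
post out [[369.6, 247.1], [368.0, 240.7], [366.4, 234.3]] [[380.4, 160.1], [374.2, 160.2], [368.0, 160.3]]
tab latched in [[384.5, 243.4], [382.9, 237.0], [381.3, 230.6]] [[379.1, 153.3], [373.0, 153.4], [367.0, 153.5]]
tab latched out [[387.7, 242.7], [386.1, 236.2], [384.5, 229.8]] [[378.8, 151.9], [372.8, 152.0], [366.8, 152.1]]
```

play_rows --plan '[[[0, 0, -0.04, -0.008, 0], [0, 0, -0.085, -0.017, 0], [0, 0, -0.13, -0.026, 0], [0, 0, -0.175, -0.035, 0], [0, 0, -0.215, -0.043, 0], [0, 0, -0.242, -0.0495, 0], [0, 0, -0.242, -0.0495, 0], [0, 0, -0.242, -0.0495, 0], [0, 0, -0.242, -0.0495, 0]]]'

```text
clock: 10.75
position: [0.5228, 0.1291, 0.1834]
ee_rot: [0.706, -0.084, 0.698, 0.085]
contact_force: [-0.5, 0.9, -0.1]
width: 0.0854
```

```bash
python3 st.py .524 .1288 .077
```

```text
10.75 [0.5228 0.1291 0.1834] F [-0.46  0.91 -0.12] w 0.0854 q [ 0.11  0.25  1.67  0.    1.21 -1.7 ]
[[ 1.230e-02 -2.372e-01  9.714e-01]
 [ 3.800e-03  9.715e-01  2.371e-01]
 [-9.999e-01  7.000e-04  1.280e-02]] yaw y-axis 103.72
shift tool [ 0.1065 -0.0006 -0.0003]
```

Descend with force watch.

play_rows --plan '[[[0, 0.03, -0.0005, -0.0003, 0], [0, 0.06, -0.0005, -0.0003, 0], [0, 0.08, -0.0005, -0.0003, 0], [0, 0.09, -0.0005, -0.0003, 0], [0, 0.098, -0.0005, -0.0003, 0], [0, 0.104, -0.0005, -0.0003, 0], [0, 0.1065, -0.0005, -0.0003, 0], [0, 0.1065, -0.0005, -0.0003, 0]]]'

```text
clock: 11.55
position: [0.5242, 0.1291, 0.0772]
ee_rot: [0.707, -0.084, 0.697, 0.085]
contact_force: [-0.5, 0.0, 0.4]
width: 0.0853
```

```bash
python3 st.py .524 .1288 .077; python3 - <<'E'
from h import *
a=manip.get_image("side")[0][:,:,::-1]
cv2.imwrite("pics/s6.png",cv2.resize(a[120:245,310:420],None,fx=5,fy=5,interpolation=cv2.INTER_CUBIC))
E
```

```text
11.55 [0.5242 0.1291 0.0772] F [-0.48  0.03  0.44] w 0.0853 q [ 0.11  0.35  1.82  0.    0.96 -1.7 ]
[[ 1.280e-02 -2.372e-01  9.714e-01]
 [ 3.900e-03  9.714e-01  2.372e-01]
 [-9.999e-01  8.000e-04  1.340e-02]] yaw y-axis 103.72
shift tool [ 0.0002 -0.0002 -0.0003]
```

View pics/s6.png

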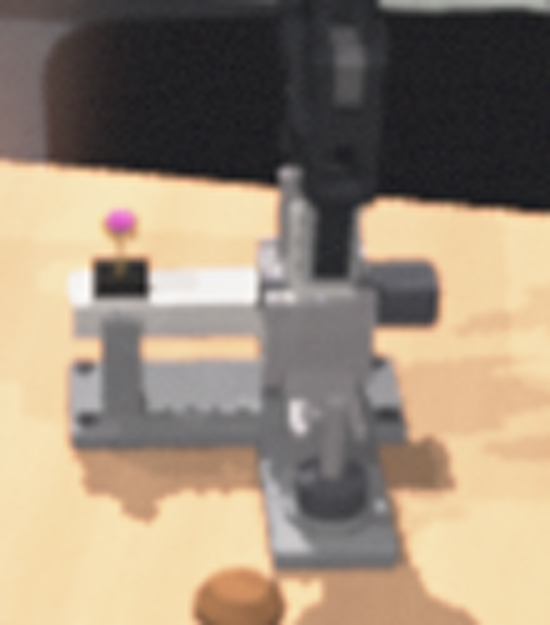

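```bash
python3 - <<'E'
from h import *
from scipy.spatial.transform import Rotation as Ro
s=manip.get_state();q=s['ee_rot'];M=Ro.from_quat([*q[1:],q[0]]).as_matrix();p=s['position']
for x in(-.013,-.04):
    for y in (.0427,.057):
        A=proj("side",[p+M@[x,y,zz] for zz in(-.011,0,.011)]); print(x,y,((A-[310,120])*5).round(0).tolist())
E
```

```text
-0.013 0.0427 [[355.0, 272.0], [326.0, 272.0], [297.0, 272.0]]
-0.013 0.057 [[359.0, 291.0], [329.0, 291.0], [300.0, 291.0]]
-0.04 0.0427 [[360.0, 209.0], [330.0, 209.0], [301.0, 209.0]]
-0.04 0.057 [[364.0, 228.0], [334.0, 228.0], [304.0, 228.0]]
```

play_rows --plan '[[[0.3, 0, 0, 0, 0], [0.42, 0, 0, 0, 0], [0.48, 0, 0, 0, 0], [0.54, 0, 0, 0, 0], [0.6, 0, 0, 0, 0], [0.65, 0, 0, 0, 0], [0.68, 0, 0, 0, 0], [0.68, 0, 0, 0, 0]]]' --grip_force 20

```text
clock: 12.4
position: [0.5247, 0.1294, 0.0776]
ee_rot: [0.707, -0.083, 0.697, 0.085]
contact_force: [0.3, 0.8, 2.4]
width: 0.0278
```

```bash
python3 st.py .524 .1288 .077
```

```text
12.4 [0.5247 0.1294 0.0776] F [0.31 0.85 2.39] w 0.0278 q [ 0.11  0.35  1.82  0.    0.96 -1.7 ]
[[ 0.0139 -0.237   0.9714]
 [ 0.0046  0.9715  0.2369]
 [-0.9999  0.0012  0.0146]] yaw y-axis 103.71
shift tool [ 0.0006 -0.0004 -0.0008]
```

play_rows --plan '[[[0.72, 0, 0, 0, 0], [0.75, 0, 0, 0, 0], [0.8, 0, 0, 0, 0], [0.9, 0, 0, 0, 0], [1, 0, 0, 0, 0], [1, 0, 0, 0, 0]]]' --grip_force 25

```text
clock: 13.0
position: [0.5244, 0.1301, 0.0779]
ee_rot: [0.707, -0.083, 0.697, 0.086]
contact_force: [-1.5, 5.2, 5.8]
width: 0.0221
```

```bash
python3 st.py .524 .1288 .077;python3 - <<'E'
from h import *
a=manip.get_image("side")[0][:,:,::-1]
cv2.imwrite("pics/s7.png",cv2.resize(a[120:245,310:420],None,fx=5,fy=5,interpolation=cv2.INTER_CUBIC))
E
```

```text
13.0 [0.5244 0.1301 0.0779] F [-1.48  5.15  5.81] w 0.0221 q [ 0.11  0.35  1.82  0.01  0.96 -1.7 ]
[[ 0.0139 -0.2366  0.9715]
 [ 0.0059  0.9716  0.2365]
 [-0.9999  0.0025  0.0149]] yaw y-axis 103.69
shift tool [ 0.0009 -0.0012 -0.0008]
```

View pics/s7.png

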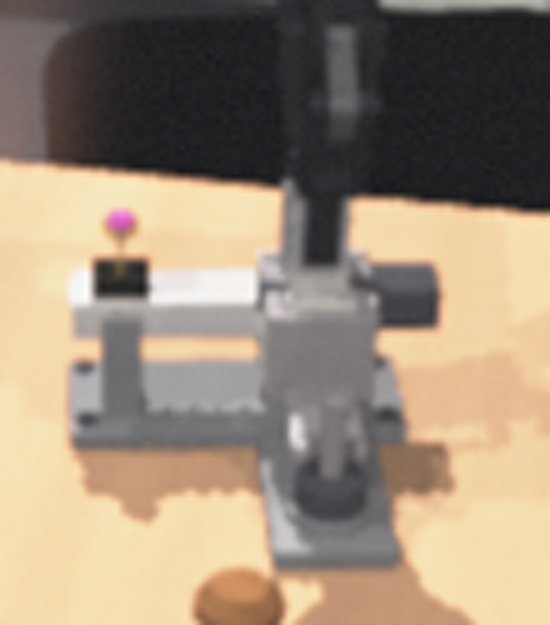

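play_rows --plan '[[[1, 0, 0.0005, 0, 0], [1, 0, 0.0005, 0, 0], [1, 0, 0.0005, 0, 0], [1, 0, 0.0005, 0, 0]]]' --grip_force 50

```text
clock: 13.45
position: [0.5245, 0.1303, 0.0781]
ee_rot: [0.707, -0.083, 0.697, 0.086]
contact_force: [-1.2, 0.8, 5.4]
width: 0.0214
```

```bash
python3 st.py .524 .1288 .077
```

```text
13.45 [0.5245 0.1303 0.0781] F [-1.24  0.84  5.4 ] w 0.0214 q [ 0.11  0.35  1.82  0.    0.96 -1.7 ]
[[ 0.0141 -0.2367  0.9715]
 [ 0.0054  0.9716  0.2367]
 [-0.9999  0.0019  0.015 ]] yaw y-axis 103.69
shift tool [ 0.0011 -0.0013 -0.0008]
```

play_rows --plan '[[[1, -0.001, 0, 0, 0], [1, -0.002, 0, 0, 0], [1, -0.004, 0, 0, 0], [1, -0.006, 0, 0.0001, 0], [1, -0.006, 0, 0.0001, 0]]]'

```text
clock: 13.95
position: [0.5245, 0.1302, 0.0841]
ee_rot: [0.707, -0.083, 0.697, 0.086]
contact_force: [0.6, -0.2, -3.8]
width: 0.0212
```

```bash
python3 st.py .524 .1288 .077
```

```text
13.95 [0.5245 0.1302 0.0841] F [ 0.64 -0.19 -3.82] w 0.0212 q [ 0.11  0.34  1.81  0.    0.98 -1.7 ]
[[ 0.0141 -0.2368  0.9715]
 [ 0.0053  0.9716  0.2367]
 [-0.9999  0.0018  0.0149]] yaw y-axis 103.69
shift tool [ 0.007  -0.0012 -0.001 ]
```

play_rows --plan '[[[1, -0.008, 0, 0.0001, 0], [1, -0.018, 0, 0.0003, 0], [1, -0.03, 0, 0.0005, 0], [1, -0.042, 0, 0.0006, 0], [1, -0.054, 0, 0.0008, 0], [1, -0.066, 0, 0.001, 0], [1, -0.08, 0, 0.0012, 0], [1, -0.094, 0, 0.0014, 0], [1, -0.106, 0, 0.0016, 0], [1, -0.112, 0, 0.0017, 0], [1, -0.115, 0, 0.0017, 0], [1, -0.115, 0, 0.0017, 0]]]'

```text
clock: 15.15
position: [0.5245, 0.13, 0.1992]
ee_rot: [0.707, -0.083, 0.697, 0.086]
contact_force: [-0.4, 0.6, -3.8]
width: 0.0213
```

```bash
python3 st.py .524 .1288 .2;python3 - <<'E'
from h import *
a=manip.get_image("side")[0][:,:,::-1]
cv2.imwrite("pics/s8.png",cv2.resize(a[80:310,280:450],None,fx=2.6,fy=2.6,interpolation=cv2.INTER_CUBIC))
E
```

```text
15.15 [0.5245 0.13   0.1992] F [-0.36  0.59 -3.77] w 0.0213 q [ 0.11  0.24  1.64  0.    1.25 -1.7 ]
[[ 0.0141 -0.2368  0.9715]
 [ 0.0053  0.9716  0.2367]
 [-0.9999  0.0018  0.015 ]] yaw y-axis 103.7
shift tool [-0.0008 -0.0011 -0.0008]
```

View pics/s8.png

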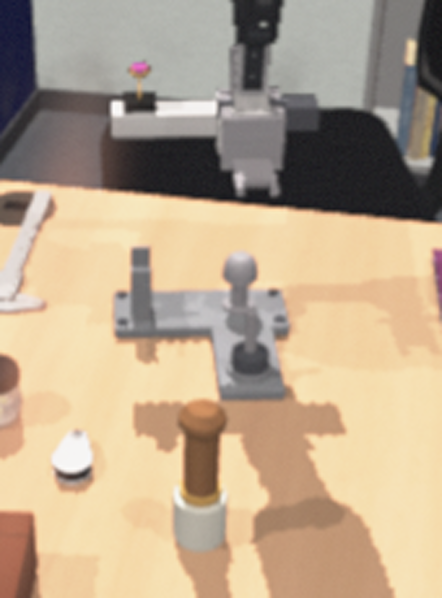

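The picture shows the holder level and well clear of the mount, with the ball at about (239,265). The pin is down at (250,330), the mallet is upright at (200,480), and the loupe has not moved. I'll let it settle briefly, then hand in.

play_rows --plan '[[[1, 0, 0, 0, 0], [1, 0, 0, 0, 0], [1, 0, 0, 0, 0], [1, 0, 0, 0, 0]]]'

```text
clock: 15.6
position: [0.5242, 0.1299, 0.1985]
ee_rot: [0.707, -0.083, 0.697, 0.086]
contact_force: [0.5, -0.4, -3.9]
width: 0.0209
```

```bash
python3 st.py; python3 -c "
from rig import manip
print(manip.get_state()['qd'].round(4)); print(manip.sign_off())"
```

```text
15.6 [0.5242 0.1299 0.1985] F [ 0.49 -0.39 -3.95] w 0.0209 q [ 0.11  0.24  1.64  0.    1.25 -1.7 ]
[[ 0.0128 -0.2367  0.9715]
 [ 0.0051  0.9716  0.2366]
 [-0.9999  0.0019  0.0137]] yaw y-axis 103.69
[-0.0023 -0.0033 -0.0026 -0.0006  0.0007 -0.0002]
the job is handed in; nothing more can be done
None
```

I handed the job in at 15.6 s, with the holder held about 12 cm above its seat; the interface gave no verdict.

- **Mallet and pin:** I gripped the mallet and pressed the lock pin down with it until it stopped. It would not move further at a 17 N reading, and the cameras showed its top had dropped about 16 mm. I then stood the mallet back where it had been and let it go.
- **Latch and lift:** I pinched the latch tab against the grip post until it was fully pulled and balanced the side load to under 1 N. I then lifted the holder straight up.
- **Last checks:**
  - The wrist force was about -3.9 N, close to the holder's weight of 4.1 N.
  - The finger opening was 21 mm, so the latch is still pulled.
  - The tool was tilted about 0.8° and the arm was nearly still.
  - The last side picture showed the holder level and clear of the mount, the pin down and the mallet upright. The loupe looked unmoved. The jars were mostly outside that picture, and I did not measure them again.
- **Disagreements:**
  - The two cameras differed by 2 to 4 mm in y, so I used the top camera for positions.
  - The cameras put the lowered pin top at 59 mm, against the stated 62 mm.
  - The opening read slightly under the 23 mm expected for a fully pulled latch.

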